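# Unstack the deburred parts into their nests

### The job

The freshly deburred drive parts are piled in two stacks on the bench: take the stacks apart and put each part in the empty nest that has its own shape and size. Every part must end inside its nest's fence, lying flat on the nest's floor with the same side up as now.

Things in the scene. Friction and masses are not known exactly. Their poses are not given: they have to be found in the camera images.
- block: Rectangular dark (black-anodised) aluminium block 100 x 60 x 22 mm high, about 0.35 kg, four small bright dots at its corners; lies on the bench as the bottom of the stack of three. Origin: centre of its underside; x along the 100 mm, y along the 60 mm, z up.
- flange: Round dark (black-anodised) aluminium flange, a solid disc 62 mm in diameter and 22 mm high, about 0.18 kg, six small bright dots round the edge of its top; lies on the bench as the bottom of the stack of two. Origin: centre of its underside, z up.
- square_spacer: Square aluminium spacer 40 x 40 x 18 mm high, about 80 g, with a 12 mm dark bore mark (it is solid); lies on the block or on the flange, differing from start to start, turned at any angle to it. Origin: centre of its underside; x and y square to its sides, z up.
- hex_spacer: Hexagonal steel spacer, 44 mm across flats (51 mm across corners), 18 mm high, about 0.15 kg, with an 18 mm dark bore mark (it is solid); lies on whichever of block and flange the square spacer is not on, turned at any angle to it. Origin: centre of its underside; x is square to one pair of flats (so are the directions 60 and 120 degrees from it), z up.
- bush: Small plain bronze bush (a short tube), outside diameter 28 mm, bore 14 mm, 18 mm high, about 60 g; top of the stack of three, on the spacer that lies on the block. Origin: centre of its underside, z up along the bore.
- nest_block: Rectangular nest for the block: pocket 114 x 74 mm, 122 x 82 mm overall. Fixed to the bench: a grey floor 4 mm above the bench with a black fence 4 mm wide round it, its top 8 mm above the bench; the pocket leaves 7 mm of play all round its part. Origin: pocket centre at bench height (the floor is at +4 mm), z up. x along the 114 mm.
- nest_square: Square nest for the square spacer: pocket 54 x 54 mm, 62 x 62 mm overall. Fixed to the bench: a grey floor 4 mm above the bench with a black fence 4 mm wide round it, its top 8 mm above the bench; the pocket leaves 7 mm of play all round its part. Origin: pocket centre at bench height (the floor is at +4 mm), z up. x and y square to its sides.
- nest_hex: Hexagonal nest for the hexagonal spacer: pocket 58 mm across flats, 66 mm overall across flats. Fixed to the bench: a grey floor 4 mm above the bench with a black fence 4 mm wide round it, its top 8 mm above the bench; the pocket leaves 7 mm of play all round its part. Origin: pocket centre at bench height (the floor is at +4 mm), z up. x is square to one pair of flats.
- nest_flange: Large round nest for the flange: pocket 76 mm in diameter, 84 mm overall. Fixed to the bench: a grey floor 4 mm above the bench with a black fence 4 mm wide round it, its top 8 mm above the bench; the pocket leaves 7 mm of play all round its part. Origin: pocket centre at bench height (the floor is at +4 mm), z up. 
- nest_bush: Small round nest for the bush: pocket 42 mm in diameter, 50 mm overall. Fixed to the bench: a grey floor 4 mm above the bench with a black fence 4 mm wide round it, its top 8 mm above the bench; the pocket leaves 7 mm of play all round its part. Origin: pocket centre at bench height (the floor is at +4 mm), z up. 

How it is judged (in metres and radians):
At the end, for the whole second after the job is handed in: Each of the five parts is in its own nest: centre within 12 mm of the pocket's centre, underside on the nest's floor (2.5 to 5.5 mm above the bench), tilted less than 0.04 rad and same side up, released and at rest (horizontal distance between bush and nest_bush below 0.012 m and z of bush in the frame of nest_bush between 0.0025 and 0.0055 m and angle between each of bush, square_spacer, hex_spacer, block, flange's own z axis and vertical below 0.04 rad and linear speed of each of bush, square_spacer, hex_spacer, block, flange below 0.01 m/s and angular speed of each of bush, square_spacer, hex_spacer, block, flange below 0.1 rad/s and horizontal distance between square_spacer and nest_square below 0.012 m and z of square_spacer in the frame of nest_square between 0.0025 and 0.0055 m and horizontal distance between hex_spacer and nest_hex below 0.012 m and z of hex_spacer in the frame of nest_hex between 0.0025 and 0.0055 m and horizontal distance between block and nest_block below 0.012 m and z of block in the frame of nest_block between 0.0025 and 0.0055 m and horizontal distance between flange and nest_flange below 0.012 m and z of flange in the frame of nest_flange between 0.0025 and 0.0055 m); the robot touches nothing.
It also fails if it takes over 128 s, if anything falls off the work surface, if the arm or the gripper's body presses on something with over 40 N, if the wrist force passes 120 N, or if a joint passes its speed limit or range.

### The arm

A 6-joint arm with a two-finger parallel gripper is mounted at the origin on the work surface. World frame = base frame: x ahead of the robot, y to its left, z up, the work surface at z = 0. Lengths are in mm, angles in rad, forces in N, time in s.
With the tool pointing down it reaches from about 350 to 975 mm from the base axis. Payload 7.1 kg.
Tool frame: the origin (TCP) lies at the very end of the fingers, on their centre line; the grasp point (between the pads) lies tcp_to_grasp behind it (tcp_to_grasp is the distance from the TCP to the grasp point, in mm); z points along the fingers, x is the direction in which the jaws open and shut, and the axes are right-handed (so a half turn about z gives the same grasp; the last joint's range is limited). The gripper opens to 88 mm and grips with 3 to 60 N. Pads are 20 mm wide; open, the fingers measure 115 mm over their backs; the gripper's body (75 mm by 178 mm) begins 61 mm behind the grasp point.
Start: joints at [1.311, 0.423, 1.63, -0, 1.089, -0.019], TCP at [149.018, 606.958, 222.675] pointing down, gripper open.
Joint ranges: [-3, 3], [-0.9, 2.11], [0.09, 2.58], [-1.31, 4.45], [0.11, 2.69], [-2.54, 2.54]. Speed limits (rad/s): [2.39, 2.39, 3.01, 3.14, 3.14, 3.14].

### API

Orientations are given as a rotation vector (axis times angle).
In Python, from workcell import get_obs, get_image, close_job, recognise, mark_of, tcp_to_grasp gives the robot as it stands. The module is installed in compiled form; this text tells all that it offers.
- The arm moves only by the tool move_arm, never from a script. Its argument "motion" is a list of rows, each a list of 7 numbers: the shift along the world's x, y, z in mm, then the turn, a rotation vector about the world's x, y, z in rad, then the finger opening in mm, from 0 to 87.8. A call has 1 to 5 rows; each row is the pose to reach, as a shift and turn from the pose commanded when the call began; what a row does not reach only later rows make up. A row lasts 1/12 s, in which the tool goes at most 41.7 mm and 7.16 degrees, less where a joint would pass 70% of its speed; a pose out of reach is approached as far as the arm can. A call with a gripper value outside its range is refused whole. The fingers move at their own pace and stop on an object; the grip force is fixed at half the most. Time passes only in rows, so rows that repeat a pose let the fingers close. It gives the time, the measured TCP pose, the force and the opening at its end, in the units of the state.
- get_obs(): the state, without advancing time (a new reading comes with each control period).
- get_image(name): name is "scene" or "top" or "wrist"; returns a dict with "color" (400x640x3 uint8, red, green, blue), "mtx" (3x3 intrinsics, pixels), "camera_from_world" (4x4, takes a point from world to camera coordinates). Camera axes: x right, y up, looking along -z (the intrinsics and any distortion apply to the point x, -y, -z); pixel columns grow to the right and rows downward; lengths in mm; the calibration is good to about 2 mm. A picture is of the moment at which its call begins. There is no depth.
- close_job(): hands the job in, once; it reports no verdict.
Trained networks look in a picture, given as the dict that the camera call returned (one of the last four; its "shot" number tells which), for a name from the list of things; names that differ only in an ending like _2 or _b are one class to them, and where a whole thing is asked for, a point or a joint stands for the part that bears it (a point fixed in the world has none). Each returns a list of dicts, best first, with "p" (0 to 1); they miss things now and then, are a little off and sometimes report something else, mostly with a low value. They report only what shows in the picture. A call takes as long as a camera call.
- recognise(picture, label): "bbox" ([centre column, centre row, width, height] in pixels, round what is visible of it).
- mark_of(picture, label): "location" ([row, column] in pixels: a listed point, or the origin of a listed thing).
The state is a dict: "t": time; "qpos": joint angles; "qvel": joint speeds; "joint_torque": joint torques, N m; "ee_pos": TCP position; "orientation": TCP orientation; "ft_force": force on the tool from outside, world axes, zero at the start; "moment": the same for the moment, N m; "width": finger opening in mm.
Only numpy, scipy, OpenCV 4.12 (cv2) and the standard library are available. Lean on these libraries where they do the work, as an engineer would, in place of code of your own. Each camera call takes 0.05 s, during which the arm holds its last target. There are 200 camera calls.

## Working session

There is one attempt and no reset: what is moved stays moved. The work goes in short steps, Python scripts to look and compute and a tool call to move; the robot and the scene stay as the last step left them, time stands still between calls to the robot, and variables do not carry over. Pictures are saved under pics/ and viewed, about 12 in all and at most 16, crops included, and the job is handed in when it is done.

Besides the shell and the picture viewer there is one more tool, called after "Call:" as a command line: name --pt "numbers of a row" for each row, then --argument value for the rest. move_arm: Moves the arm, as the interface text tells. Its arguments: {"type":"object","properties":{"motion":{"type":"array"}},"required":["motion"]}

```bash
mkdir -p pics; cat > h.py <<'E'
import numpy as np, cv2
from workcell import *
def ray(im,rc,z):
    "pixel (row,col) -> world xy on plane z"
    K=np.array(im["mtx"]);T=np.array(im["camera_from_world"])
    d=np.linalg.inv(K)@[rc[1],rc[0],1]; d=np.array([d[0],-d[1],-d[2]])
    R=T[:3,:3];c=-R.T@T[:3,3];w=R.T@d
    return (c+w*(z-c[2])/w[2])[:2]
def proj(im,p):
    K=np.array(im["mtx"]);T=np.array(im["camera_from_world"])
    q=T[:3,:3]@np.array(p,float)+T[:3,3]; u=K@[q[0],-q[1],-q[2]]
    return u[:2]/u[2]
def save(im,n): cv2.imwrite("pics/"+n+".png",im["color"][:,:,::-1])
E
python3 - <<'E'
from h import *
o=get_obs();print({k:np.round(v,3) for k,v in o.items()},tcp_to_grasp)
Z=dict(block=0,flange=0,square_spacer=22,hex_spacer=22,bush=40,nest_block=0,nest_square=0,nest_hex=0,nest_flange=0,nest_bush=0)
for c in("top","scene"):
    im=get_image(c);save(im,c+"0");print(c,[k for k in im], "cam",np.round(-np.array(im["camera_from_world"])[:3,:3].T@np.array(im["camera_from_world"])[:3,3]))
    for n,z in Z.items():
        for r in mark_of(im,n)[:2]:print(n,round(r["p"],2),np.round(r["location"]),np.round(ray(im,r["location"],z),1))
E
```

```text
{'t': np.float64(0.0), 'qpos': array([ 1.311,  0.424,  1.631, -0.   ,  1.089, -0.019]), 'qvel': array([0.   , 0.   , 0.001, 0.001, 0.   , 0.001]), 'joint_torque': array([ 1.0000e-03, -5.4462e+01, -2.7367e+01,  6.4000e-02,  2.3000e-02,
       -0.0000e+00]), 'ee_pos': array([148.881, 606.458, 221.925]), 'orientation': array([ 2.471e+00,  1.938e+00, -2.000e-03]), 'ft_force': array([-0.421, -0.577,  0.334]), 'moment': array([0.011, 0.008, 0.003]), 'width': np.float64(88.053)} 18.700000000000003
top ['color', 'mtx', 'camera_from_world', 'shot'] cam [386. -11. 961.]
block 0.77 [148. 267.] [629.2 136.2]
block 0.29 [229. 330.] [440.8  -8.6]
flange 0.49 [226. 329.] [445.5  -6.4]
square_spacer 0.89 [224. 327.] [450.9  -1.4]
square_spacer 0.37 [252. 222.] [390.7 230.1]
hex_spacer 0.7 [142. 262.] [636.8 143.1]
bush 0.58 [141. 260.] [634.3 144. ]
nest_block 0.56 [147. 377.] [ 627.7 -117.9]
nest_square 0.89 [250. 421.] [ 390.8 -209.6]
nest_square 0.44 [143. 259.] [640.4 154.4]
nest_hex 0.97 [187. 164.] [541.3 371.7]
nest_flange 0.68 [182. 494.] [ 541.4 -380.6]
nest_bush 0.73 [253. 223.] [390.1 232.2]
scene ['color', 'mtx', 'camera_from_world', 'shot'] cam [1150.  659. 1123.]
block 0.73 [263. 326.] [621.1 132.6]
flange 0.63 [195. 338.] [432.3  -9.9]
flange 0.58 [262. 325.] [620.9 129.4]
square_spacer 0.76 [193. 336.] [446.6  -3.3]
hex_spacer 0.76 [261. 323.] [633.9 133. ]
bush 0.62 [259. 332.] [620.8 154.6]
nest_block 0.94 [210. 264.] [ 621.7 -116.2]
nest_square 0.75 [147. 302.] [ 371.9 -226. ]
nest_square 0.17 [197. 338.] [437.1  -4. ]
nest_hex 0.71 [306. 422.] [541.6 381.4]
nest_hex 0.3 [232. 413.] [381.6 224.4]
nest_flange 0.96 [153. 233.] [ 544.3 -355.7]
nest_bush 0.53 [232. 415.] [378.1 228.2]
```

```bash
ls pics
```

```text
scene0.png
top0.png
```

View pics/top0.png

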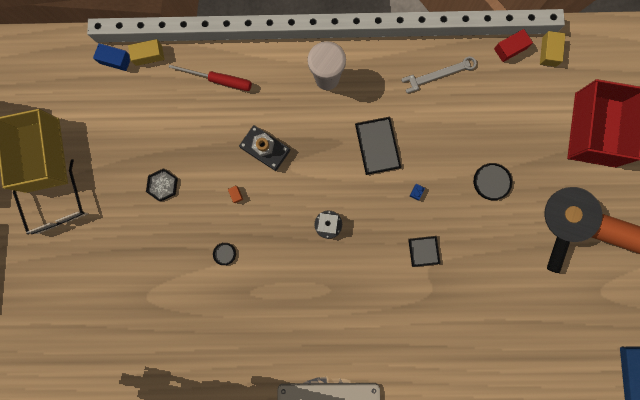

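View pics/scene0.png

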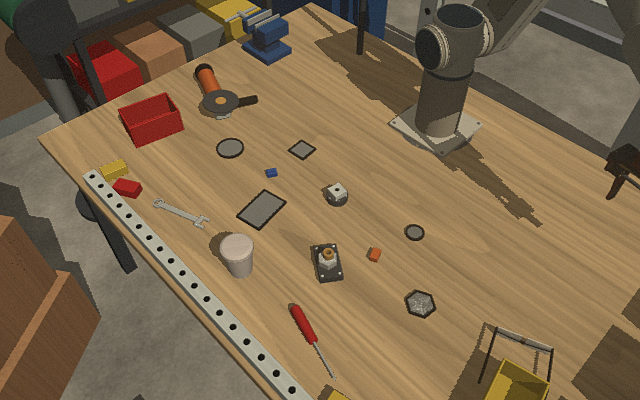

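The top view shows the three-stack (block, hex, bush) near px (265,147). The two-stack (flange, square) is near (328,224). Nests: hex (163,185), bush (224,254), block (378,146), square (425,251) and flange (493,181). The hex nest's floor looks speckled, so I'll check it close up while moving towards the stack.

Call:
move_arm --pt "34 -20.5 0 0 0 0 87" --pt "68 -41 0 0 0 0 87" --pt "102 -61.5 0 0 0 0 87" --pt "136 -82 0 0 0 0 87" --pt "170 -102.5 0 0 0 0 87"

```text
t: 1.52
ee_pos: [320.2, 503.4, 222.8]
orientation: [-2.472, -1.939, -0.0]
ft_force: [0.2, 0.4, 0.2]
width: 87.1
```

Call:
move_arm --pt "34 -20.5 0 0 0 0 87" --pt "68 -41 0 0 0 0 87" --pt "102 -61.5 0 0 0 0 87" --pt "136 -82 0 0 0 0 87" --pt "170 -102.5 0 0 0 0 87"

```text
t: 1.93
ee_pos: [490.6, 400.7, 222.8]
orientation: [-2.472, -1.939, -0.0]
ft_force: [0.7, -0.3, 0.1]
width: 87.1
```

```bash
python3 - <<'E'
from h import *
o=get_obs();print(o["t"],o["ee_pos"],o["orientation"])
im=get_image("wrist");save(im,"w1");T=np.array(im["camera_from_world"]);print(-T[:3,:3].T@T[:3,3],T[:3,:3])
for n in("nest_hex","block","hex_spacer","bush"):
  for r in mark_of(im,n)[:2]:print(n,round(r["p"],2),np.round(r["location"]),np.round(ray(im,r["location"],0),1))
# fine top-view fits
im=get_image("top");g=cv2.cvtColor(im["color"],cv2.COLOR_RGB2GRAY)
for n,(x,y),h in(("nest_block",(627,-117),35),("nest_square",(390,-210),22),("nest_hex",(541,372),24),("nest_flange",(541,-381),26),("nest_bush",(390,232),17)):
  u,v=proj(im,(x,y,8)).astype(int);c=g[v-h:v+h,u-h:u+h]
  m=(c<50).astype(np.uint8);cs,_=cv2.findContours(m,0,2);k=max(cs,key=cv2.contourArea).reshape(-1,2)
  w=np.array([ray(im,(b+v-h,a+u-h),8) for a,b in k],np.float32)
  print(n,len(cs),cv2.minAreaRect(w),cv2.minEnclosingCircle(w))
E
```

```text
1.9333 [490.58366073 400.68200235 222.81762456] [-2.47215861e+00 -1.93853792e+00 -4.14133618e-04]
[421.88156098 417.06603646 385.15410639] [[ 0.2387127   0.97108942 -0.00125914]
 [-0.93782599  0.23019905 -0.25978995]
 [-0.25198942  0.06319601  0.96566433]]
nest_hex 0.67 [220. 316.] [546.6 377.4]
nest_block 1 ((629.228759765625, -119.98948669433594), (122.58538818359375, 82.76393127441406), 10.397673606872559) ((629.22705078125, -119.3633804321289), 72.0408935546875)
nest_square 1 ((388.11993408203125, -214.5150146484375), (61.25362777709961, 63.91610336303711), 5.612727165222168) ((388.3920593261719, -213.64576721191406), 42.436771392822266)
nest_hex 1 ((545.6466674804688, 374.0731506347656), (68.15187072753906, 72.09721374511719), 84.3338851928711) ((544.7254638671875, 374.4338073730469), 38.19697570800781)
nest_flange 1 ((542.8540649414062, -374.080810546875), (85.30909729003906, 82.13020324707031), 89.1103286743164) ((542.7667846679688, -374.7121887207031), 43.28773880004883)
nest_bush 1 ((388.1248779296875, 228.57589721679688), (49.48247146606445, 46.31381607055664), 89.34467315673828) ((388.3770446777344, 228.2761688232422), 25.869029998779297)
```

View pics/w1.png

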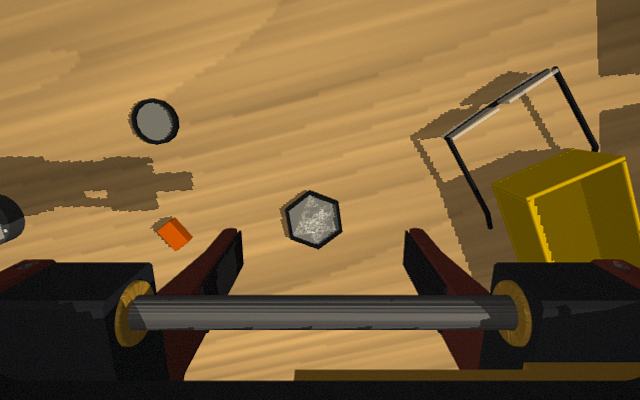

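The hex nest at px (315,218) has a whitish crumpled patch on its floor. I'll zoom in on it.

```bash
python3 - <<'E'
import cv2
a=cv2.imread("pics/w1.png")[180:260,270:360];b=cv2.imread("pics/top0.png")[160:212,135:193]
a=cv2.resize(a,None,fx=5,fy=5,interpolation=2);b=cv2.resize(b,(350,400),interpolation=2)
cv2.imwrite("pics/w1c.png",cv2.hconcat([a,b]))
E
```

```text
(no output)
```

View pics/w1c.png

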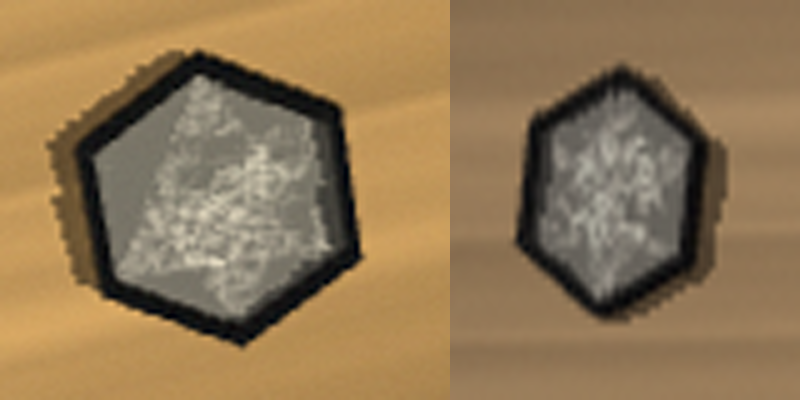

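A loose tuft of swarf seems to lie in the hex nest. I'll look from closer to see whether it has any height.

Call:
move_arm --pt "10 -4 -38 0 0 0 87" --pt "20 -8 -75 0 0 0 87" --pt "30 -11 -112 0 0 0 87" --pt "40 -15 -145 0 0 0 87" --pt "40 -15 -145 0 0 0 87"

```text
t: 2.65
ee_pos: [525.2, 385.0, 71.0]
orientation: [-2.471, -1.94, 0.016]
ft_force: [-0.4, -1.4, -1.0]
width: 87.2
```

```bash
python3 - <<'E'
from h import *
im=get_image("wrist");u,v=proj(im,(545,374,4)).astype(int);print(u,v)
c=im["color"][max(v-100,0):v+100,max(u-100,0):u+100,::-1]
s=get_image("scene");a,b=proj(s,(545,374,4)).astype(int)
d=s["color"][b-25:b+25,a-25:a+25,::-1]
cv2.imwrite("pics/w2.png",cv2.hconcat([cv2.resize(c,(400,400),interpolation=2),cv2.resize(d,(400,400),interpolation=2)]))
E
```

```text
316 238
```

View pics/w2.png

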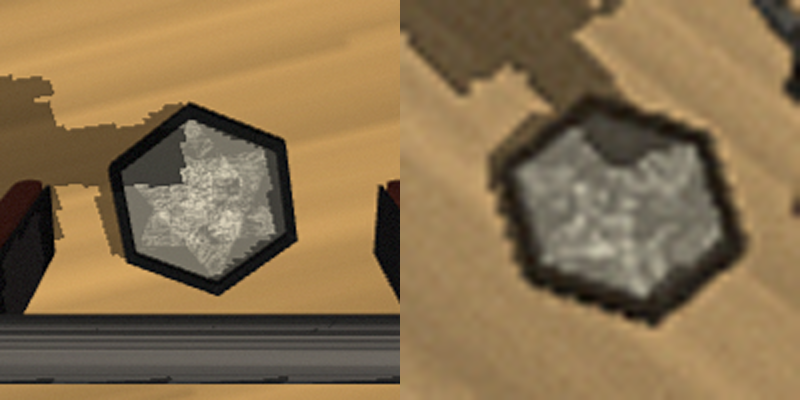

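The swarf covers more of the floor in the oblique view at right, so it has real height. I'll tilt the wrist for a grazing view to judge it.

Call:
move_arm --pt "-12 4 20 -0.029 -0.117 0 87" --pt "-24 8 20 -0.058 -0.234 0 87" --pt "-36 12 15 -0.087 -0.351 0 87" --pt "-48 14 10 -0.116 -0.468 0 87" --pt "-48 14 0 -0.145 -0.585 0 87"

```text
t: 3.17
ee_pos: [483.6, 401.1, 86.7]
orientation: [2.157, 1.683, 0.402]
ft_force: [0.6, 0.0, -0.6]
width: 86.9
```

Call:
move_arm --pt "0 0 0 -0.028 -0.117 0 87" --pt "0 0 0 -0.028 -0.117 0 87"

```text
t: 3.33
ee_pos: [482.6, 400.2, 84.7]
orientation: [2.07, 1.616, 0.487]
ft_force: [-0.2, 0.1, -0.4]
width: 87.1
```

```bash
python3 - <<'E'
from h import *
im=get_image("wrist");u,v=proj(im,(545,374,4)).astype(int);print(u,v,get_obs()["ee_pos"]);save(im,"w3")
c=im["color"][max(v-75,0):v+75,max(u-100,0):u+100,::-1]
cv2.imwrite("pics/w3c.png",cv2.resize(c,(800,600),interpolation=2))
E
```

```text
312 208 [482.27479906 400.21517925  84.27013425]
```

View pics/w3c.png

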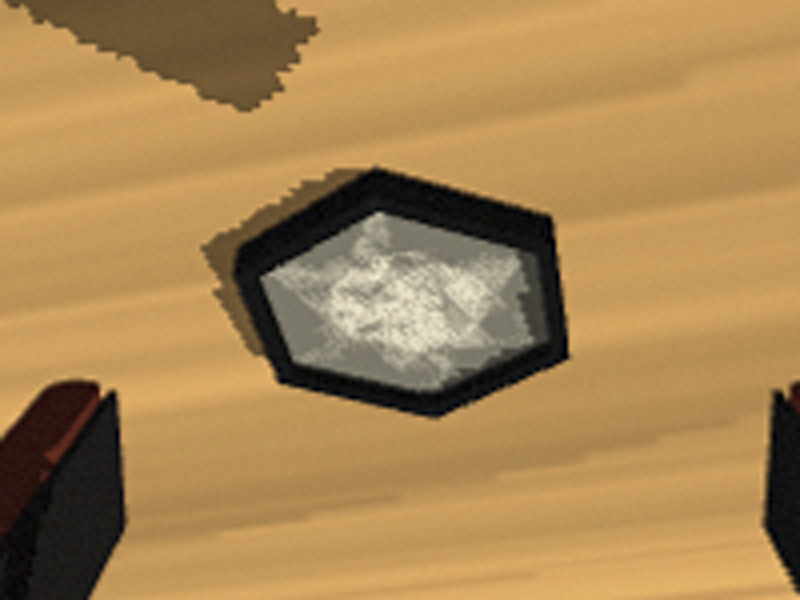

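At the grazing angle the patch lies flush with the floor with no profile. It is star-shaped and changes with the viewpoint, so it is a rendering artefact of overlapping coplanar floor boxes and the nest is empty. On to the stack of three.

Call:
move_arm --pt "14 -32 14 0.029 0.117 0 87" --pt "28 -64 28 0.058 0.234 0 87" --pt "42 -96 40 0.087 0.351 0 87" --pt "56 -128 50 0.116 0.468 0 87" --pt "70 -160 60 0.145 0.585 0 87"

```text
t: 3.8
ee_pos: [528.9, 296.4, 123.1]
orientation: [2.31, 1.795, 0.184]
ft_force: [0.8, -0.2, -0.3]
width: 86.6
```

Call:
move_arm --pt "14 -32 6 0.028 0.117 0 87" --pt "28 -64 12 0.028 0.117 0 87" --pt "37 -80 12 0.028 0.117 0 87" --pt "37 -80 12 0.028 0.117 0 87"

```text
t: 4.13
ee_pos: [568.6, 212.6, 135.2]
orientation: [2.387, 1.848, 0.078]
ft_force: [-0.0, 0.6, -0.0]
width: 86.6
```

```bash
python3 - <<'E'
from h import *
o=get_obs();print(o["t"],o["ee_pos"],o["orientation"])
im=get_image("wrist");save(im,"w4")
for n,z in(("block",0),("hex_spacer",22),("bush",40)):
  for r in mark_of(im,n)[:2]:print(n,round(r["p"],2),np.round(r["location"]),np.round(ray(im,r["location"],z),1))
E
```

```text
4.1333 [568.63429288 212.60738554 135.23576231] [2.38717363 1.84767628 0.07819398]
block 0.95 [237. 272.] [622.2 139.3]
bush 0.88 [261. 264.] [624.5 138.7]
```

View pics/w4.png

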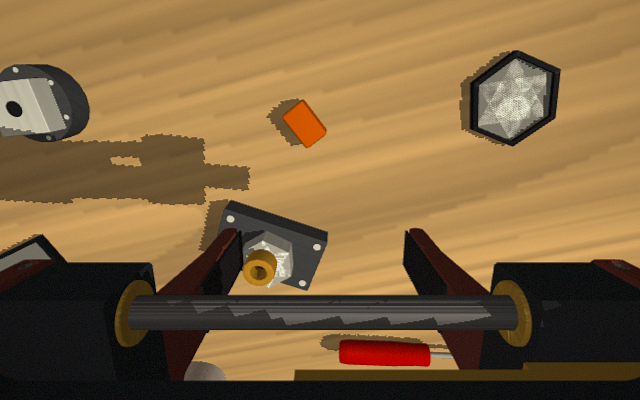

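The hex spacer's top at px (270,255) shows the same speckle, which confirms it as a rendering artefact. Three of the block's dots show, at (230,219), (317,247) and (303,283), and the bush is at (261,265). I'll fit these.

```bash
cat >> h.py <<'E'
from scipy.spatial.transform import Rotation as Ro
def down(yaw):
    "tool pointing down, jaw axis at yaw (rad)"
    c,s=np.cos(yaw),np.sin(yaw); return Ro.from_matrix([[c,s,0],[s,-c,0],[0,0,-1]])
def yawnow():
    x=Ro.from_rotvec(get_obs()["orientation"]).as_matrix()[:,0];return np.arctan2(x[1],x[0])
def delta(p,yaw=None):
    "shift and turn from the measured pose to TCP p, nearest equivalent yaw (mod pi)"
    o=get_obs();y0=yawnow();yaw=y0 if yaw is None else y0+(yaw-y0+np.pi/2)%np.pi-np.pi/2
    return np.round(np.array(p)-o["ee_pos"],1),np.round((down(yaw)*Ro.from_rotvec(o["orientation"]).inv()).as_rotvec(),3),"yaw",round(yaw,3),"q6",round(o["qpos"][5],2)
E
python3 - <<'E'
from h import *
im=get_image("wrist");g=cv2.cvtColor(im["color"],cv2.COLOR_RGB2GRAY)
P=[]
for u,v in((230,219),(317,247),(303,283)):
  c=g[v-6:v+7,u-6:u+7].astype(float);m=np.clip(c-110,0,None);yy,xx=np.mgrid[-6:7,-6:7]
  q=(v+(m*yy).sum()/m.sum(),u+(m*xx).sum()/m.sum());P.append(ray(im,q,22));print(q,P[-1])
A,B,C=P;print("block",(A+C)/2,np.linalg.norm(A-B),np.linalg.norm(B-C),"yaw",np.arctan2(*(A-B)[::-1]))
for r in mark_of(im,"bush")[:1]:print("bush",ray(im,r["location"],40))
for r in recognise(im,"bush")[:1]:print(r["bbox"])
t=get_image("top")
for n,z in(("block",0),("hex_spacer",22),("bush",40)):
  for r in mark_of(t,n)[:1]:print(n,round(r["p"],2),np.round(r["location"]),np.round(ray(t,r["location"],z),1))
print(delta((628,138,130),None))
big=cv2.resize(im["color"][195:300,200:340,::-1],(800,600),interpolation=2);cv2.imwrite("pics/w4c.png",big)
E
```

```text
(np.float64(223.5223704866562), np.float64(227.0706436420722)) [583.28400944 115.87668611]
(np.float64(251.94040773653947), np.float64(313.89492943021435)) [630.30217073 185.68106639]
(np.float64(287.94925537782683), np.float64(300.5124103695532)) [667.14501724 162.11767536]
block [625.21451334 138.99718073] 84.16269362519927 43.73361104570225 yaw -2.163563191077538
bush [626.53381032 134.94421458]
[255.2, 272.0, 32.4, 35.0]
block 0.62 [146. 262.] [632.7 147.8]
hex_spacer 0.78 [143. 262.] [634.7 143.3]
bush 0.64 [143. 263.] [629.9 137.3]
(array([ 63.5, -77.4,  -1. ]), array([ 0.068,  0.11 , -0.002]), 'yaw', np.float64(1.32), 'q6', np.float64(-0.83))
```

View pics/w4c.png

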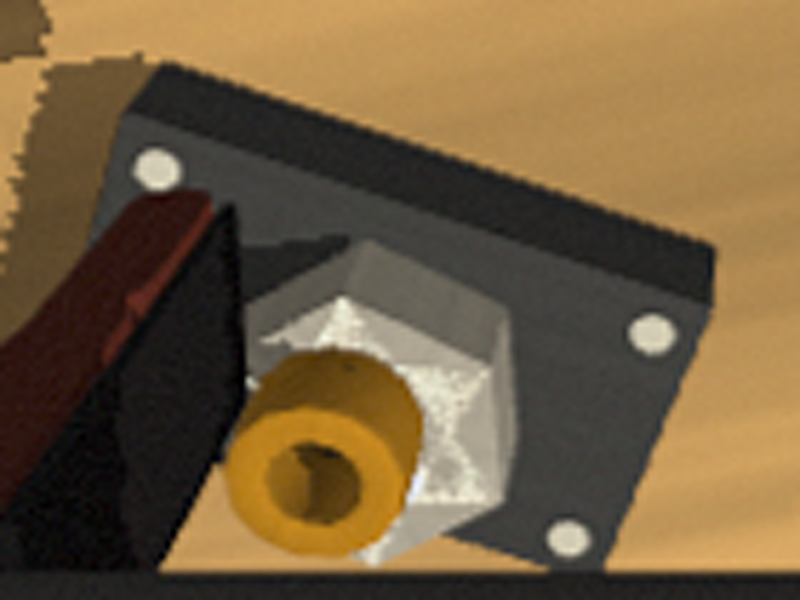

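```bash
python3 - <<'E'
from h import *
im=get_image("wrist");g=im["color"].astype(int)
print(get_obs()["ee_pos"],"ring",ray(im,(279,255.6),58))
m=((g[...,0]-g[...,2]>90)&(g[...,0]>150)).astype(np.uint8);m[:240]=0;m[300:]=0;m[:,:240]=0;m[:,285:]=0
cs,_=cv2.findContours(m,0,2);k=max(cs,key=cv2.contourArea);print(cv2.boundingRect(k))
print(delta((628,136,85),1.32))
E
```

```text
[564.64866213 215.21678052 131.00997121] ring [622.84790109 138.25529257]
(240, 267, 32, 28)
(array([ 63.4, -79.2, -46. ]), array([ 0.068,  0.11 , -0.002]), 'yaw', np.float64(1.32), 'q6', np.float64(-0.83))
```

Call:
move_arm --pt "20 -26 -5 0.068 0.11 -0.002 60" --pt "40 -52 -25 0.068 0.11 -0.002 60" --pt "60.4 -78 -45 0.068 0.11 -0.002 60" --pt "60.4 -78 -45 0.068 0.11 -0.002 60" --pt "60.4 -78 -45 0.068 0.11 -0.002 60"

```text
t: 5.15
ee_pos: [625.2, 135.1, 84.5]
orientation: [-2.484, -1.921, 0.004]
ft_force: [0.8, 0.4, -0.2]
width: 60.4
```

```bash
python3 - <<'E'
from h import *
print(delta((625,137,48.5),1.32))
im=get_image("wrist");save(im,"w5")
for r in mark_of(im,"bush")[:1]:print("bush",r["p"],ray(im,r["location"],40))
E
```

```text
(array([ -0.2,   1.9, -36. ]), array([ 0.   , -0.003,  0.003]), 'yaw', np.float64(1.32), 'q6', np.float64(-1.12))
bush 0.82 [624.25420569 138.76787741]
```

View pics/w5.png

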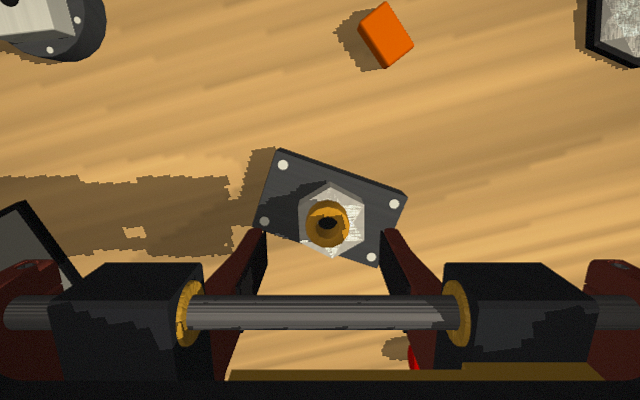

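The bush at px (327,223) is centred between the fingers. All four dots show, and the hex has vertices at about (331,183), (363,203) and (333,258). I'll refine the hex and block from this view, then pick the bush.

```bash
python3 - <<'E'
from h import *
im=get_image("wrist");g=cv2.cvtColor(im["color"],cv2.COLOR_RGB2GRAY)
P=[]
for u,v in((283,165),(394,204),(371,257),(264,221)):
  c=g[v-6:v+7,u-6:u+7].astype(float);m=np.clip(c-130,0,None);yy,xx=np.mgrid[-6:7,-6:7]
  P.append(ray(im,(v+(m*yy).sum()/m.sum(),u+(m*xx).sum()/m.sum()),22))
A,B,C,D=P;print("block",sum(P)/4,np.linalg.norm(A-B),np.linalg.norm(B-C),"yaw",np.arctan2(*(A-B+D-C)[::-1])%np.pi)
H=[ray(im,(v,u),40) for u,v in((331,183),(364,202),(364,239),(333,258))]
print("hex mid of opposite",(H[0]+H[3])/2,"flat normal (right edge)",np.arctan2(*((H[1]-H[2])[::-1]))+np.pi/2)
big=im["color"][170:270,255:415,::-1];cv2.imwrite("pics/w5c.png",cv2.resize(big,(800,500),interpolation=2))
E
```

```text
block [nan nan] 84.36499698532042 44.241937906839134 yaw nan
hex mid of opposite [627.84594414 141.98074811] flat normal (right edge) 4.493577637773413<stdin>:6: RuntimeWarning: invalid value encountered in scalar divide
```

Call:
move_arm --pt "-0.5 2 -20 0 0 0 60" --pt "-0.5 2 -36 0 0 0 60" --pt "-0.5 2 -36 0 0 0 60" --pt "-0.5 2 -36 0 0 0 15" --pt "-0.5 2 -36 0 0 0 15"

```text
t: 5.72
ee_pos: [625.2, 139.6, 51.4]
orientation: [2.481, 1.927, 0.002]
ft_force: [-0.1, 0.1, -0.0]
width: 50.0
```

Call:
move_arm --pt "0 0 0 0 0 0 15" --pt "0 0 0 0 0 0 15" --pt "0 0 0 0 0 0 15"

```text
t: 5.97
ee_pos: [625.4, 138.9, 51.1]
orientation: [2.482, 1.925, 0.002]
ft_force: [-0.5, -0.3, 0.1]
width: 29.9
```

View pics/w5c.png

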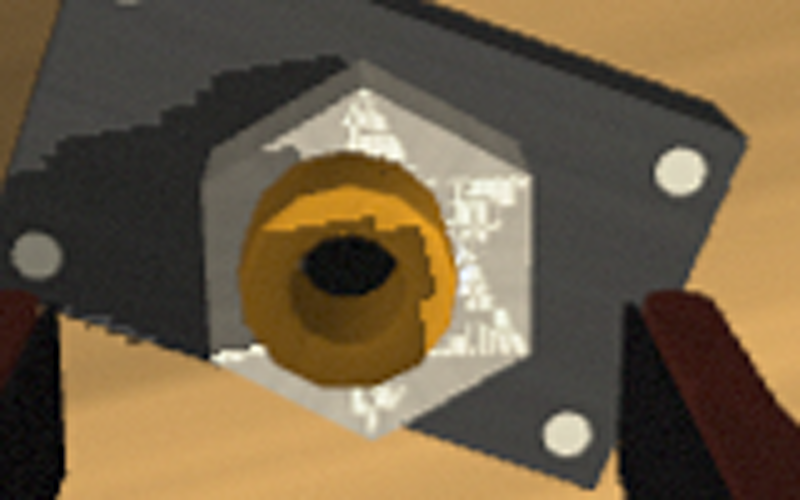

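Call:
move_arm --pt "0 0 0 0 0 0 15" --pt "0 0 0 0 0 0 15" --pt "0 0 15 0 0 0 15" --pt "0 0 40 0 0 0 15" --pt "-20 8 60 0 0 0 15"

```text
t: 6.38
ee_pos: [607.6, 145.9, 111.2]
orientation: [2.483, 1.923, 0.004]
ft_force: [-0.0, 0.3, 0.4]
width: 26.9
```

Call:
move_arm --pt "-36 13 0 0 0 0 15" --pt "-72 26 0 0 0 0 15" --pt "-108 40 0 0 0 0 15" --pt "-144 54 0 0 0 0 15" --pt "-180 68 0 0 0 0 15"

```text
t: 6.8
ee_pos: [423.1, 214.8, 110.2]
orientation: [-2.483, -1.924, -0.0]
ft_force: [0.6, 0.8, 0.3]
width: 26.9
```

Call:
move_arm --pt "-25 10 -15 0 0 0 15" --pt "-37 14 -45 0 0 0 15" --pt "-37 14 -65 0 0 0 15" --pt "-37 14 -65 0 0 0 15"

```text
t: 7.13
ee_pos: [385.1, 227.9, 42.7]
orientation: [-2.48, -1.927, 0.009]
ft_force: [0.2, 0.5, -0.7]
width: 26.6
```

```bash
python3 - <<'E'
from h import *
print(get_obs()["width"],delta((388,229,16),1.32))
im=get_image("wrist");save(im,"w6")
for n,z in(("nest_bush",4),("bush",35)):
  for r in mark_of(im,n)[:2]:print(n,r["p"],r["location"],ray(im,r["location"],z))
  for r in recognise(im,n)[:1]:print(r["bbox"])
E
```

```text
26.633063260053852 (array([  2.9,   1.1, -26.7]), array([ 0.003, -0.005, -0.001]), 'yaw', np.float64(1.32), 'q6', np.float64(-0.81))
nest_bush 0.93 [222.2, 326.3] [384.6745495  229.43183823]
[326.6, 220.1, 82.5, 65.9]
bush 0.55 [238.9, 323.4] [383.50172296 227.87868796]
[321.5, 245.9, 49.3, 56.5]
```

View pics/w6.png

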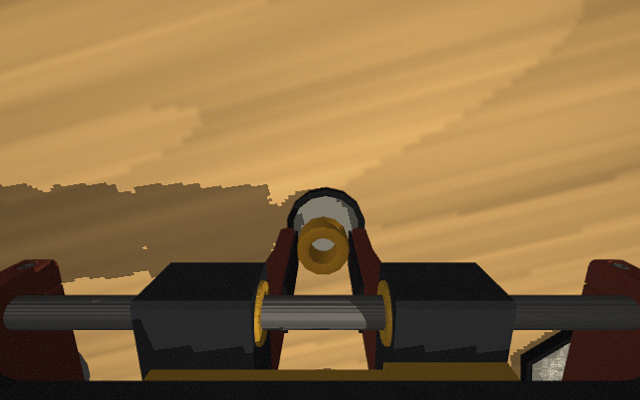

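The bush is at px (323,245) over the nest at (327,220), 1–2 mm off. I'll lower it.

Call:
move_arm --pt "2 1.5 -12 0 0 0 15" --pt "2 1.5 -22 0 0 0 15" --pt "2 1.5 -26.5 0 0 0 15" --pt "2 1.5 -26.5 0 0 0 15" --pt "2 1.5 -26.5 0 0 0 15"

```text
t: 7.8
ee_pos: [389.8, 230.0, 18.7]
orientation: [-2.482, -1.925, 0.001]
ft_force: [-0.2, -0.8, -0.6]
width: 26.9
```

```bash
python3 - <<'E'
from h import *
o=get_obs();print(o["ee_pos"],o["ft_force"],o["width"])
E
```

```text
[389.78179092 229.98875522  18.66163677] [-0.21243186 -0.83851068 -0.63587925] 26.9383023448602
```

Call:
move_arm --pt "-1 -1 -2 0 0 0 15" --pt "-1 -1 -3 0 0 0 15" --pt "-1 -1 -3 0 0 0 15" --pt "-1 -1 -3 0 0 0 15"

```text
t: 8.13
ee_pos: [388.9, 229.2, 15.8]
orientation: [-2.482, -1.925, -0.0]
ft_force: [0.4, 0.5, -0.9]
width: 26.8
```

Call:
move_arm --pt "0 0 -1 0 0 0 15" --pt "0 0 -1 0 0 0 15" --pt "0 0 -1 0 0 0 15"

```text
t: 8.38
ee_pos: [389.1, 229.3, 15.0]
orientation: [-2.482, -1.925, -0.001]
ft_force: [-0.3, 0.1, 5.1]
width: 26.8
```

```bash
python3 - <<'E'
from h import *
o=get_obs();print(o["ee_pos"],o["ft_force"],o["width"])
E
```

```text
[389.06282589 229.33568065  14.97899932] [-0.29185151  0.06464737  5.12779775] 26.79671214732601
```

Contact at 5 N. I'll release, lift and go back to the stack.

Call:
move_arm --pt "0 0 0 0 0 0 60" --pt "0 0 0 0 0 0 60" --pt "0 0 0 0 0 0 60" --pt "0 0 25 0 0 0 70" --pt "0 0 60 0 0 0 80"

```text
t: 8.8
ee_pos: [386.9, 228.1, 73.1]
orientation: [-2.481, -1.925, 0.01]
ft_force: [-0.1, -0.2, 0.2]
width: 56.6
```

Call:
move_arm --pt "25 -10 25 0 0 0 80" --pt "61 -24 25 0 0 0 80" --pt "97 -38 25 0 0 0 80" --pt "133 -52 25 0 0 0 80" --pt "169 -66 15 0 0 0 80"

```text
t: 9.22
ee_pos: [560.7, 162.7, 91.4]
orientation: [2.481, 1.925, 0.005]
ft_force: [0.6, 0.7, 0.3]
width: 79.9
```

Call:
move_arm --pt "36 -14 0 0 0 0 80" --pt "66 -24 0 0 0 0 80" --pt "66 -24 0 0 0 0 80" --pt "66 -24 0 0 0 0 80"

```text
t: 9.55
ee_pos: [624.7, 138.4, 89.1]
orientation: [-2.484, -1.923, 0.0]
ft_force: [-0.8, 0.1, 0.2]
width: 79.7
```

```bash
python3 - <<'E'
from h import *
print(get_obs()["ee_pos"])
im=get_image("wrist");g=cv2.cvtColor(im["color"],cv2.COLOR_RGB2GRAY)
cs,_=cv2.findContours((g[120:262,180:460]>90).astype(np.uint8),2,2)
# block from dots
P=[]
for k in cs:
  a=cv2.contourArea(k)
  if 20<a<150:
    M=cv2.moments(k);P.append((M["m10"]/M["m00"]+180,M["m01"]/M["m00"]+120))
for p in P:print("dot?",np.round(p,1),ray(im,p[::-1],22))
for n,z in(("block",0),("hex_spacer",22)):
  for r in mark_of(im,n)[:1]:print(n,r["p"],ray(im,r["location"],z))
big=im["color"][130:280,220:440,::-1];cv2.imwrite("pics/w7.png",cv2.resize(big,(800,545),interpolation=2));np.save("w7.npy",im)
t=get_image("top");
for r in mark_of(t,"bush")[:1]:print("bush",r["p"],ray(t,r["location"],4))
E
```

```text
[624.71042439 138.35206379  89.08182572]
dot? [366.  255.4] [667.83337318 160.67960366]
dot? [260.9 220.2] [620.38128375  90.9705669 ]
dot? [388.1 203.4] [631.36868822 185.44495063]
dot? [279.1 164.9] [583.94368948 115.92324243]
hex_spacer 0.85 [628.70975995 138.20375527]
```

View pics/w7.png

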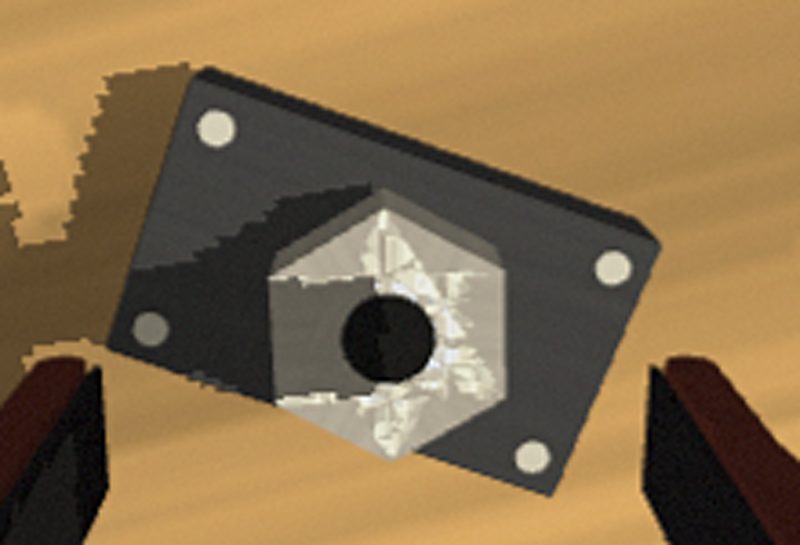

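Bush removed cleanly. The hex bore is at px (327,223) with flats left and right, so its flat normal is nearly the jaw axis.

```bash
python3 - <<'E'
from h import *
im=np.load("w7.npy",allow_pickle=True).item()
w=lambda u,v:ray(im,(v,u),40)
R=w(358.9,203.7)-w(358.9,239.2);L=w(293.7,205.6)-w(295.6,240.8)
c=w(326.7,223);print("hex",c,[np.arctan2(d[1],d[0])%np.pi-np.pi/2+np.pi for d in(R,L)],"opp",(w(358.9,203.7)+w(295.6,240.8))/2,np.linalg.norm(R))
print(yawnow(),delta((c[0],c[1],31),1.32))
t=get_image("top")
for z in(8,):
  b=t["color"][160:212,135:193];g=cv2.cvtColor(b,cv2.COLOR_RGB2GRAY)
  cs,_=cv2.findContours((g<50).astype(np.uint8),0,2);k=max(cs,key=cv2.contourArea).reshape(-1,2)
  W=np.array([ray(t,(q[1]+160,q[0]+135),8) for q in k]);o=W.mean(0);a=np.arctan2(*(W-(W.max(0)+W.min(0))/2).T[::-1]);r=np.linalg.norm(W-(W.max(0)+W.min(0))/2,axis=1)
  print("nest vertex phase mod60:",np.angle(np.sum((r-r.mean())*np.exp(6j*a)))/6, "normal = that+30deg")
E
```

```text
hex [628.64639351 139.33260329] [np.float64(4.487843504146138), np.float64(4.487544357068541)] opp [628.33292219 139.44797086] 25.790534274880606
1.3205053516248606 (array([  6.1,  -0.5, -58.6]), array([-0.   , -0.001, -0.001]), 'yaw', np.float64(1.32), 'q6', np.float64(-1.12))Traceback (most recent call last):
  File "<stdin>", line 10, in <module>
ValueError: max() iterable argument is empty
```

```bash
python3 - <<'E'
from h import *
for i in range(3):
  t=get_image("top");print(get_obs()["ee_pos"],get_obs()["qvel"].round(3))
b=cv2.imread("pics/top0.png");g=cv2.cvtColor(b,cv2.COLOR_BGR2GRAY)[160:212,135:193]
cs,_=cv2.findContours((g<50).astype(np.uint8),0,2);k=max(cs,key=cv2.contourArea).reshape(-1,2)
W=np.array([ray(t,(q[1]+160,q[0]+135),8) for q in k]);W-=(W.max(0)+W.min(0))/2;a=np.arctan2(W[:,1],W[:,0]);r=np.hypot(*W.T)
ph=np.angle(np.sum((r-r.mean())*np.exp(6j*a)))/6;print("nest flat normals",[(ph+np.pi/6+i*np.pi/3)%np.pi for i in range(3)])
E
```

```text
[623.01633956 139.76685136  89.87848456] [-0.002 -0.    -0.005  0.     0.001  0.   ]
[623.26032963 139.71624743  89.90753051] [-0.003  0.002 -0.006 -0.001  0.    -0.002]
[623.42891411 139.62903646  89.91074849] [-0.004  0.005 -0.006  0.     0.     0.   ]
nest flat normals [np.float64(0.4085417398251636), np.float64(1.4557392910217613), np.float64(2.502936842218359)]
```

Call:
move_arm --pt "5 0.5 -28 0 0 0.025 80" --pt "5 0.5 -56 0 0 0.025 80" --pt "5 0.5 -59 0 0 0.025 80" --pt "5 0.5 -59 0 0 0.025 80" --pt "5 0.5 -59 0 0 0.025 80"

```text
t: 10.42
ee_pos: [629.0, 139.8, 31.3]
orientation: [-2.458, -1.956, 0.0]
ft_force: [0.4, 0.7, 0.2]
width: 80.1
```

Call:
move_arm --pt "0 0 -1.5 0 0 0 35" --pt "0 0 -1.5 0 0 0 35" --pt "0 0 -1.5 0 0 0 35" --pt "0 0 -1.5 0 0 0 35" --pt "0 0 -1.5 0 0 0 35"

```text
t: 10.83
ee_pos: [629.2, 139.7, 29.8]
orientation: [2.458, 1.956, 0.001]
ft_force: [-0.8, 0.1, -0.1]
width: 49.9
```

Call:
move_arm --pt "0 0 0 0 0 0 35" --pt "0 0 0 0 0 0 35" --pt "0 0 0 0 0 0 35"

```text
t: 11.08
ee_pos: [629.0, 139.7, 29.5]
orientation: [-2.458, -1.956, -0.0]
ft_force: [-1.1, -0.0, 3.7]
width: 43.5
```

Call:
move_arm --pt "0 0 10 0 0 0 35" --pt "0 0 40 0 0 0 35" --pt "-9 25 65 0 0 0 35" --pt "-22 62 70 0 0 0 35" --pt "-35 99 70 0 0 0.11 35"

```text
t: 11.5
ee_pos: [595.4, 239.4, 102.3]
orientation: [2.349, 2.084, 0.007]
ft_force: [0.3, 0.4, -1.0]
width: 43.8
```

Call:
move_arm --pt "-13 37 0 0 0 0 35" --pt "-26 74 -10 0 0 0 35" --pt "-38 111 -25 0 0 0 35" --pt "-48.5 135.5 -50 0 0 0 35" --pt "-48.5 135.5 -50 0 0 0 35"

```text
t: 11.92
ee_pos: [541.0, 377.5, 45.6]
orientation: [-2.341, -2.092, 0.008]
ft_force: [-1.5, -0.2, -1.7]
width: 43.7
```

```bash
python3 - <<'E'
from h import *
print(get_obs()["width"])
im=get_image("wrist");save(im,"w8");print(delta((545.5,374.5,12),None))
for n,z in(("nest_hex",4),("hex_spacer",40)):
  for r in mark_of(im,n)[:2]:print(n,r["p"],r["location"],ray(im,r["location"],z))
  for r in recognise(im,n)[:1]:print(r["bbox"])
E
```

```text
43.7182368886451
(array([  3.1,  -1.1, -35. ]), array([ 0.002, -0.004,  0.   ]), 'yaw', np.float64(1.459), 'q6', np.float64(-0.87))
[320.2, 201.1, 102.6, 61.8]
hex_spacer 0.6 [242.4, 320.5] [540.40286233 375.54849954]
[323.6, 246.8, 90.8, 94.4]
```

View pics/w8.png

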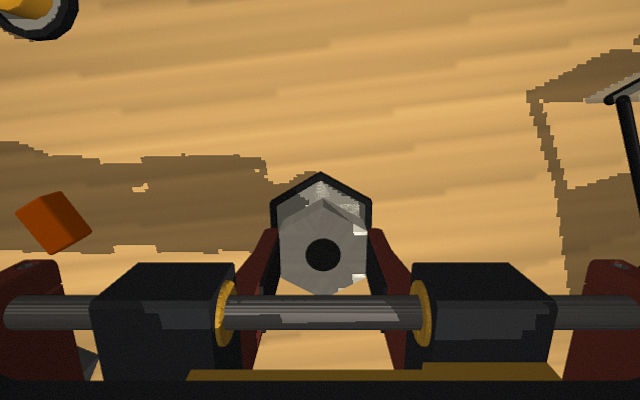

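The held hex is at px (323,255) and the nest corners are at (271,200), (320,172) and (371,200). They line up sideways, so I'll check fore-aft numerically.

```bash
python3 - <<'E'
from h import *
im=get_image("wrist");o=get_obs();d=np.array([-np.sin(1.459),np.cos(1.459)]);j=np.array([d[1],-d[0]])
print(o["ee_pos"],o["qvel"].round(3), ray(im,(172,320.5),8)-38.1*d,(ray(im,(200,270.5),8)+ray(im,(200,371.5),8))/2-19*d)
E
```

```text
[546.61049882 373.31876702  50.35743726] [-0.004 -0.002  0.001  0.    -0.003  0.001] [550.96219515 370.92702748] [550.44059977 371.16751182]
```

Call:
move_arm --pt "-0.5 0.5 -20 0 0 0 35" --pt "-0.5 0.5 -32 0 0 0 35" --pt "-0.5 0.5 -37 0 0 0 35" --pt "-0.5 0.5 -37 0 0 0 35" --pt "-0.5 0.5 -37 0 0 0 35"

```text
t: 12.63
ee_pos: [545.2, 374.1, 12.2]
orientation: [-2.348, -2.087, 0.001]
ft_force: [0.5, 0.6, -1.2]
width: 43.8
```

Call:
move_arm --pt "0 0 -0.8 0 0 0 35" --pt "0 0 -1.6 0 0 0 35" --pt "0 0 -1.6 0 0 0 35" --pt "0 0 -1.6 0 0 0 35"

```text
t: 12.97
ee_pos: [545.3, 374.6, 11.2]
orientation: [2.347, 2.088, 0.001]
ft_force: [0.1, -3.1, 4.6]
width: 43.4
```

Call:
move_arm --pt "0 0 0 0 0 0 65" --pt "0 0 0 0 0 0 65" --pt "0 0 0.5 0 0 0 65" --pt "0 0 30 0 0 0 80" --pt "5 -14 65 0 0 0.124 85"

```text
t: 13.38
ee_pos: [547.3, 361.2, 73.3]
orientation: [-2.211, -2.229, 0.008]
ft_force: [1.1, -0.6, -0.1]
width: 73.8
```

Call:
move_arm --pt "11 -32 5 0 0 0.12 85" --pt "22 -64 5 0 0 0.24 85" --pt "33 -96 5 0 0 0.36 85" --pt "44 -128 5 0 0 0.48 85" --pt "55 -160 5 0 0 0.6 85"

```text
t: 13.8
ee_pos: [605.1, 199.4, 80.7]
orientation: [-1.446, -2.789, -0.0]
ft_force: [0.5, 0.8, -0.6]
width: 84.8
```

Call:
move_arm --pt "8 -24 0 0 0 0.12 85" --pt "16 -48 0 0 0 0.24 85" --pt "20 -62 0 0 0 0.36 85" --pt "20 -62 0 0 0 0.36 85" --pt "20 -62 0 0 0 0.36 85"

```text
t: 14.22
ee_pos: [624.9, 138.2, 80.4]
orientation: [-0.94, -2.997, -0.0]
ft_force: [-0.1, -0.6, 1.2]
width: 85.0
```

Call:
move_arm --pt "0 0 0 0 0 0 85" --pt "0 0 0 0 0 0 85" --pt "0 0 0 0 0 0 85"

```text
t: 14.47
ee_pos: [624.5, 139.8, 80.5]
orientation: [-0.933, -3.0, 0.0]
ft_force: [1.0, 0.5, 0.4]
width: 85.0
```

```bash
python3 - <<'E'
from h import *
im=get_image("wrist");save(im,"w9");g=cv2.cvtColor(im["color"],cv2.COLOR_RGB2GRAY)
cs,_=cv2.findContours((g[60:290]>85).astype(np.uint8),2,2)
for k in cs:
  a=cv2.contourArea(k)
  if 15<a<160:
    M=cv2.moments(k);p=(M["m10"]/M["m00"],M["m01"]/M["m00"]+60);print("dot?",a,np.round(p,1),ray(im,p[::-1],22))
print(delta((625.9,138.3,9),2.543),get_obs()["qpos"])
t=get_image("top")
for n,z in(("hex_spacer",4),("bush",4)):
  for r in mark_of(t,n)[:1]:print(n,r["p"],ray(t,r["location"],z))
E
```

```text
dot? 67.5 [350.8 268.1] [631.29612876 185.70211863]
dot? 66.5 [291.8 268.4] [667.75586571 160.90866738]
dot? 77.5 [352.6 155.9] [584.20547614 116.25774291]
dot? 85.5 [288.2 155.9] [620.35198427  91.34517121]
dot? 93.0 [470.6 176.5] [524.72488346 174.55167864]
dot? 17.5 [329.5 116.2] [582.43415769  85.66035329]
(array([  1.3,  -1.4, -71.6]), array([ 0.   , -0.   ,  0.004]), 'yaw', np.float64(2.543), 'q6', np.float64(-2.34)) [ 2.01476780e-01  6.22777398e-01  1.67303178e+00  1.01053277e-07
  8.46038579e-01 -2.33733090e+00]
bush 0.67 [ 627.88566077 -114.25730707]
```

The block hasn't moved: centre (626, 138.5). I'll grasp it across the 60 mm side.

Call:
move_arm --pt "1.3 -1.2 -35 0 0 0 85" --pt "1.3 -1.2 -62 0 0 0 85" --pt "1.3 -1.2 -71 0 0 0 85" --pt "1.3 -1.2 -71 0 0 0 85" --pt "1.3 -1.2 -71 0 0 0 50"

```text
t: 15.08
ee_pos: [626.1, 137.6, 9.7]
orientation: [-0.933, -2.999, 0.001]
ft_force: [1.3, 0.3, 0.4]
width: 81.1
```

Call:
move_arm --pt "0 0 0 0 0 0 50" --pt "0 0 0 0 0 0 50" --pt "0 0 0 0 0 0 50" --pt "0 0 0 0 0 0 50" --pt "0 0 0 0 0 0 50"

```text
t: 15.5
ee_pos: [626.7, 137.9, 11.0]
orientation: [0.933, 2.999, 0.001]
ft_force: [-2.3, 1.2, 7.0]
width: 59.8
```

Call:
move_arm --pt "0 0 0 0 0 0 50" --pt "0 0 8 0 0 0 50" --pt "0 0 35 0 0 0 50" --pt "0 0 50 0 0 0 50" --pt "0 0 50 0 0 0 50"

```text
t: 15.92
ee_pos: [628.8, 137.9, 63.4]
orientation: [0.931, 2.994, 0.004]
ft_force: [0.5, -0.4, -3.1]
width: 59.9
```

Call:
move_arm --pt "0 -36 0 0 0 -0.12 50" --pt "0 -72 0 0 0 -0.24 50" --pt "0 -108 0 0 0 -0.36 50" --pt "0 -144 0 0 0 -0.48 50" --pt "0 -180 0 0 0 -0.6 50"

```text
t: 16.33
ee_pos: [625.7, -44.1, 59.1]
orientation: [-1.785, -2.585, 0.001]
ft_force: [1.1, 0.3, -3.8]
width: 59.7
```

Call:
move_arm --pt "0 -36 0 0 0 -0.12 50" --pt "0 -70 0 0 0 -0.19 50" --pt "0 -77 0 0 0 -0.19 50" --pt "0 -77 0 0 0 -0.19 50" --pt "0 -77 0 0 0 -0.19 50"

```text
t: 16.75
ee_pos: [625.7, -119.5, 59.1]
orientation: [-2.015, -2.409, 0.0]
ft_force: [-0.0, 0.8, -3.8]
width: 59.8
```

Call:
move_arm --pt "0 0 0 0 0 0 50" --pt "0 0 0 0 0 0 50" --pt "0 0 0 0 0 0 50"

```text
t: 17.0
ee_pos: [626.2, -118.0, 59.5]
orientation: [-2.013, -2.412, 0.0]
ft_force: [0.4, -0.4, -2.9]
width: 59.2
```

```bash
python3 - <<'E'
from h import *
im=get_image("wrist");save(im,"w10");print(get_obs()["width"],delta((629,-119.7,14),1.753))
for n,z in(("nest_block",4),("block",52)):
  for r in mark_of(im,n)[:1]:print(n,r["p"],r["location"],ray(im,r["location"],z))
N=np.array([629,-119.7]);c,s=np.cos(.182),np.sin(.182)
img=im["color"][:,:,::-1].copy()
P=np.array([proj(im,(*(N+[c*a-s*b,s*a+c*b]),8)) for a,b in((61,41),(-61,41),(-61,-41),(61,-41))]);print(P.round())
cv2.polylines(img,[P.round().astype(np.int32)],True,(0,0,255),1);cv2.imwrite("pics/w10.png",img)
E
```

```text
59.61100872515137 (array([  2.7,  -1.5, -45.6]), array([-0.   , -0.   ,  0.003]), 'yaw', np.float64(1.753), 'q6', np.float64(-1.96))
nest_block 0.74 [239.8, 323.0] [ 644.27542355 -115.34846951]
block 0.81 [241.5, 324.0] [ 625.88735217 -118.10769175]
[[376. 298.]
 [384. 131.]
 [257. 131.]
 [266. 299.]]
```

View pics/w10.png

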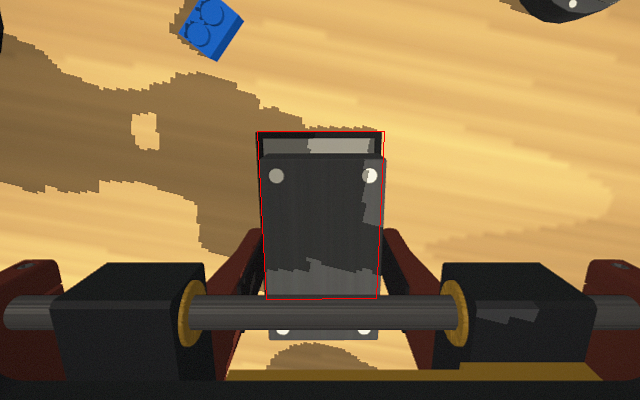

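The predicted nest outline (red) matches the fence at px (257–384,131) within about 2 px. I'll lower the block.

Call:
move_arm --pt "1 -1 -20 0 0 0 50" --pt "2.5 -2 -36 0 0 0 50" --pt "2.5 -2 -42 0 0 0 50" --pt "2.5 -2 -42 0 0 0 50" --pt "2.5 -2 -42 0 0 0 50"

```text
t: 17.57
ee_pos: [628.6, -121.3, 17.6]
orientation: [-2.015, -2.409, 0.001]
ft_force: [-0.7, -0.4, -3.7]
width: 59.8
```

Call:
move_arm --pt "0 0 -1 0 0 0 50" --pt "0 0 -2 0 0 0 50" --pt "0 0 -2.5 0 0 0 50" --pt "0 0 -2.5 0 0 0 50" --pt "0 0 -2.5 0 0 0 50"

```text
t: 17.98
ee_pos: [628.8, -121.6, 15.4]
orientation: [2.016, 2.41, 0.0]
ft_force: [0.4, 0.9, -3.5]
width: 59.9
```

Call:
move_arm --pt "0 0.5 -1 0 0 0 50" --pt "0 0.5 -1.5 0 0 0 50" --pt "0 0.5 -1.5 0 0 0 50" --pt "0 0.5 -1.5 0 0 0 50"

```text
t: 18.32
ee_pos: [628.9, -121.4, 15.0]
orientation: [2.015, 2.409, -0.0]
ft_force: [-3.8, -0.3, 8.0]
width: 59.5
```

Contact at 8 N with the height as expected. I'll release and go to the two-stack.

Call:
move_arm --pt "0 0 0 0 0 0 80" --pt "0 0 0 0 0 0 80" --pt "0 0 0.5 0 0 0 80" --pt "0 0 25 0 0 0 85" --pt "0 0 60 0 0 0 85"

```text
t: 18.73
ee_pos: [626.1, -120.4, 71.0]
orientation: [-2.012, -2.405, 0.005]
ft_force: [0.8, 0.2, -0.5]
width: 84.8
```

Call:
move_arm --pt "-34 22 10 0 0 0 85" --pt "-68 44 10 0 0 0 85" --pt "-102 66 10 0 0 0 85" --pt "-136 88 10 0 0 0 85" --pt "-170 110 10 0 0 0 85"

```text
t: 19.15
ee_pos: [457.2, -10.3, 83.9]
orientation: [2.016, 2.409, 0.001]
ft_force: [-0.7, 0.9, 0.2]
width: 84.9
```

Call:
move_arm --pt "-12 8 0 0 0 0 85" --pt "-12 8 0 0 0 0 85" --pt "-12 8 0 0 0 0 85" --pt "-12 8 0 0 0 0 85" --pt "-12 8 0 0 0 0 85"

```text
t: 19.57
ee_pos: [448.6, -3.6, 83.8]
orientation: [2.016, 2.408, 0.002]
ft_force: [0.5, -0.1, 0.6]
width: 85.1
```

```bash
python3 - <<'E'
from h import *
im=get_image("wrist");save(im,"w11");print(get_obs()["ee_pos"],yawnow())
for n,z in(("square_spacer",22),("flange",0)):
  for r in mark_of(im,n)[:1]:print(n,r["p"],r["location"],ray(im,r["location"],z))
  for r in recognise(im,n)[:1]:print(r["bbox"])
E
```

```text
[448.26734467  -3.57846222  83.68000273] 1.7476356216677578
square_spacer 0.77 [214.2, 322.5] [449.79353878  -4.35420601]
[323.1, 218.1, 73.9, 76.2]
[319.4, 207.2, 85.1, 81.6]
```

View pics/w11.png

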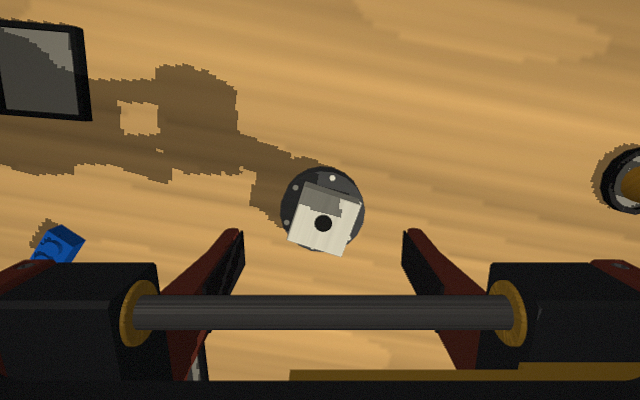

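The square spacer shows with its bore at px (323,223) on the flange, partly in shadow. I'll fit its angle from its bright contour.

```bash
python3 - <<'E'
from h import *
im=get_image("wrist");g=cv2.cvtColor(im["color"],cv2.COLOR_RGB2GRAY)
hsv=cv2.cvtColor(im["color"],cv2.COLOR_RGB2HSV)
m=((g>150)&(hsv[...,1]<60)).astype(np.uint8);m[:,:270]=0;m[:,380:]=0;m[275:]=0;m[:180]=0
cs,_=cv2.findContours(m,0,2);k=max(cs,key=cv2.contourArea)
W=np.array([ray(im,(v,u),40) for u,v in k.reshape(-1,2)],np.float32)
print(cv2.minAreaRect(W),len(k));print(cv2.boxPoints(cv2.minAreaRect(k)))
w=lambda u,v:ray(im,(v,u),40)
print("bore",w(323,223),np.arctan2(*(w(345,256)-w(288,240))[::-1]),np.arctan2(*(w(361,204)-w(345,256))[::-1]))
D=[]
n=(g[160:255,275:370]>100)
# flange outline: dark blob minEnclosing at z=22
mm=((g<75)).astype(np.uint8);mm[:,:275]=0;mm[:,372:]=0;mm[:155]=0;mm[262:]=0
cs,_=cv2.findContours(mm|m,0,2);k=max(cs,key=cv2.contourArea);print("blob",cv2.boundingRect(k))
for n,u,v in(("d",333,178),("d",295,187),("d",286,222)):print(w and ray(im,(v,u),22))
print(delta((448,-4,30),None))
E
```

```text
((449.3363037109375, -3.606884002685547), (40.980403900146484, 41.029685974121094), 82.94139099121094) 152
[[285.58328 242.32616]
 [303.14566 186.44579]
 [360.4822  204.46584]
 [342.91983 260.3462 ]]
bore [448.48385591  -3.75302466] 1.4534912210899293 3.0591017445748423
blob (279, 168, 85, 91)
[420.56882425  -1.61797149]
[431.68083921 -26.90198416]
[458.68603898 -29.32916638]
(array([  1. ,  -0.7, -53.5]), array([-0., -0., -0.]), 'yaw', np.float64(1.748), 'q6', np.float64(-1.78))
```

Call:
move_arm --pt "1 0 -10 0 0 -0.12 75" --pt "1 0 -25 0 0 -0.24 75" --pt "1 0 -45 0 0 -0.3 75" --pt "1 0 -53 0 0 -0.3 75" --pt "1 0 -53.5 0 0 -0.3 75"

```text
t: 20.28
ee_pos: [446.5, -3.1, 28.6]
orientation: [-2.349, -2.082, 0.004]
ft_force: [-0.6, -0.2, -0.3]
width: 75.1
```

Call:
move_arm --pt "0 0 0 0 0 0 75" --pt "0 0 0 0 0 0 75" --pt "0 0 0 0 0 0 30" --pt "0 0 0 0 0 0 30" --pt "0 0 0 0 0 0 30"

```text
t: 20.7
ee_pos: [448.1, -3.0, 30.7]
orientation: [2.352, 2.082, 0.001]
ft_force: [-0.8, -0.6, -0.0]
width: 58.0
```

Call:
move_arm --pt "0 0 0 0 0 0 30" --pt "0 0 0 0 0 0 30" --pt "0 0 0 0 0 0 30" --pt "0 0 0 0 0 0 30"

```text
t: 21.03
ee_pos: [447.8, -3.0, 30.3]
orientation: [-2.353, -2.082, -0.0]
ft_force: [-0.1, -0.1, 3.5]
width: 39.8
```

Call:
move_arm --pt "0 0 12 0 0 0 30" --pt "0 0 45 0 0 0 30" --pt "-10 -35 55 0 0 0 30" --pt "-20 -71 55 0 0 0.11 30" --pt "-30 -107 55 0 0 0.22 30"

```text
t: 21.45
ee_pos: [419.3, -106.4, 86.0]
orientation: [2.117, 2.319, 0.001]
ft_force: [-0.1, -0.2, -1.2]
width: 40.0
```

Call:
move_arm --pt "-10 -36 0 0 0 0 30" --pt "-20 -72 0 0 0 0 30" --pt "-29.5 -104 -5 0 0 0 30" --pt "-29.5 -104 -30 0 0 0 30" --pt "-29.5 -104 -30 0 0 0 30"

```text
t: 21.87
ee_pos: [387.5, -210.3, 52.8]
orientation: [-2.128, -2.305, 0.001]
ft_force: [-1.6, 0.6, -0.7]
width: 39.8
```

Call:
move_arm --pt "0 0 0 0 0 0 30" --pt "0 0 0 0 0 0 30" --pt "0 0 0 0 0 0 30"

```text
t: 22.12
ee_pos: [390.1, -208.8, 55.7]
orientation: [2.124, 2.314, 0.0]
ft_force: [-0.7, 0.0, -0.4]
width: 39.8
```

```bash
python3 - <<'E'
from h import *
im=get_image("wrist");print(get_obs()["width"],delta((388.1,-214.3,13),1.669))
N=np.array([388.1,-214.3]);c,s=np.cos(.098),np.sin(.098)
P=np.array([proj(im,(*(N+[c*a-s*b,s*a+c*b]),8)) for a,b in((31,31),(-31,31),(-31,-31),(31,-31))]);print(P.round())
g=cv2.cvtColor(im["color"],cv2.COLOR_RGB2GRAY);m=(g<45).astype(np.uint8)
r=int(P[1:3,1].mean())
for row in range(r+6,r+22,5):print(row,np.where(m[row,200:450])[0][[0,-1]]+200)
print("top rows",[(u,np.where(m[100:260,u])[0][:1]+100) for u in(290,305,322,340,355)])
for n,z in(("nest_square",4),("square_spacer",46)):
  for q in mark_of(im,n)[:1]:print(n,q["p"],ray(im,q["location"],z))
img=im["color"][:,:,::-1].copy();cv2.polylines(img,[P.round().astype(np.int32)],True,(0,0,255),1);cv2.imwrite("pics/w12.png",img)
E
```

```text
39.605311469974325 (array([ -2.2,  -5.4, -42.8]), array([0.   , 0.001, 0.013]), 'yaw', np.float64(1.669), 'q6', np.float64(-2.17))
[[361. 257.]
 [363. 170.]
 [268. 171.]
 [273. 258.]]
176 [265 358]
181 [266 358]
186 [266 358]
191 [266 357]
top rows [(290, array([168])), (305, array([168])), (322, array([168])), (340, array([168])), (355, array([168]))]
nest_square 0.64 [ 386.78529809 -218.91691821]
square_spacer 0.74 [ 392.33542443 -209.37006485]
```

Call:
move_arm --pt "-3 -7 -15 0 0 0.012 30" --pt "-3 -7 -32 0 0 0.012 30" --pt "-3 -7 -40 0 0 0.012 30" --pt "-3 -7 -40 0 0 0.012 30" --pt "-3 -7 -40 0 0 0.012 30"

```text
t: 22.68
ee_pos: [386.5, -216.2, 15.1]
orientation: [-2.111, -2.325, 0.0]
ft_force: [0.3, -0.5, -1.3]
width: 39.7
```

Call:
move_arm --pt "0 0 -1 0 0 0 30" --pt "0 0 -2 0 0 0 30" --pt "0 0 -2 0 0 0 30" --pt "0 0 -2 0 0 0 30"

```text
t: 23.02
ee_pos: [386.9, -216.6, 13.5]
orientation: [2.112, 2.325, 0.0]
ft_force: [-0.8, -0.4, -0.9]
width: 39.8
```

Call:
move_arm --pt "0 0 -1 0 0 0 30" --pt "0 0 -1.8 0 0 0 30" --pt "0 0 -1.8 0 0 0 30" --pt "0 0 -1.8 0 0 0 30"

```text
t: 23.35
ee_pos: [386.9, -216.7, 12.2]
orientation: [2.112, 2.325, 0.0]
ft_force: [-2.7, 1.1, 15.7]
width: 39.5
```

Contact at the expected height. I'll release and go to the flange.

Call:
move_arm --pt "0 0 0 0 0 0 65" --pt "0 0 0 0 0 0 65" --pt "0 0 0.5 0 0 0 65" --pt "0 0 30 0 0 0 87" --pt "5 15 65 0 0 0 87"

```text
t: 23.77
ee_pos: [389.9, -201.8, 75.1]
orientation: [-2.111, -2.32, 0.002]
ft_force: [1.6, -1.1, 0.1]
width: 69.4
```

Call:
move_arm --pt "10 36 3 0 0 0 87" --pt "20 72 3 0 0 0 87" --pt "30 108 3 0 0 0 87" --pt "40 144 3 0 0 0 87" --pt "50 180 3 0 0 0 87"

```text
t: 24.18
ee_pos: [441.8, -19.9, 79.4]
orientation: [-2.113, -2.325, -0.0]
ft_force: [0.2, -0.8, -0.2]
width: 86.8
```

Call:
move_arm --pt "5.7 17.5 0 0 0 0 87" --pt "5.7 17.5 0 0 0 0 87" --pt "5.7 17.5 0 0 0 0 87" --pt "5.7 17.5 0 0 0 0 87" --pt "5.7 17.5 0 0 0 0 87"

```text
t: 24.6
ee_pos: [446.8, -5.1, 79.1]
orientation: [-2.114, -2.323, 0.001]
ft_force: [-0.2, -0.5, -0.3]
width: 87.0
```

```bash
python3 - <<'E'
from h import *
im=get_image("wrist");save(im,"w13");g=cv2.cvtColor(im["color"],cv2.COLOR_RGB2GRAY)
cs,_=cv2.findContours((g[150:275,260:390]>90).astype(np.uint8),2,2);D=[]
for k in cs:
  a=cv2.contourArea(k)
  if 12<a<120:
    M=cv2.moments(k);p=(M["m10"]/M["m00"]+260,M["m01"]/M["m00"]+150);D.append(ray(im,p[::-1],22));print("dot?",a,np.round(p,1),D[-1])
print(cv2.minEnclosingCircle(np.array(D,np.float32)),delta((447.6,-4,9.5),None))
E
```

```text
dot? 23.5 [288.5 229.8] [460.35520327 -29.38730616]
dot? 24.5 [360.1 205.6] [437.5328906   19.65274283]
dot? 16.0 [294.2 194. ] [433.50048152 -27.13796517]
dot? 57.5 [270.8 193. ] [434.3199915  -43.45684657]
dot? 26.0 [331.  181.2] [421.99792388  -2.51060878]
((435.92645263671875, -11.902052879333496), 31.595760345458984) (array([  0.8,   1.1, -69.7]), array([-0.   , -0.001, -0.   ]), 'yaw', np.float64(1.665), 'q6', np.float64(-1.7))
```

Call:
move_arm --pt "2 0.2 -35 0 0 0 87" --pt "2 0.2 -62 0 0 0 87" --pt "2 0.2 -69.5 0 0 0 87" --pt "2 0.2 -69.5 0 0 0 87" --pt "2 0.2 -69.5 0 0 0 87"

```text
t: 25.07
ee_pos: [448.9, -4.4, 9.9]
orientation: [-2.113, -2.323, 0.002]
ft_force: [0.6, -0.1, 0.7]
width: 86.8
```

Call:
move_arm --pt "0 0 0 0 0 0 52" --pt "0 0 0 0 0 0 52" --pt "0 0 0 0 0 0 52" --pt "0 0 0 0 0 0 52" --pt "0 0 0 0 0 0 52"

```text
t: 25.48
ee_pos: [449.8, -3.8, 10.5]
orientation: [2.112, 2.325, 0.001]
ft_force: [-1.3, -0.0, 6.5]
width: 60.2
```

Call:
move_arm --pt "0 0 0 0 0 0 52" --pt "0 0 0 0 0 0 52"

```text
t: 25.65
ee_pos: [449.8, -3.8, 10.5]
orientation: [2.112, 2.325, 0.001]
ft_force: [-0.6, 0.2, 8.3]
width: 60.5
```

Call:
move_arm --pt "0 0 12 0 0 0 52" --pt "0 0 45 0 0 0 52" --pt "9 -36 55 0 0 -0.1 52" --pt "18 -72 55 0 0 -0.2 52" --pt "27 -108 55 0 0 -0.3 52"

```text
t: 26.07
ee_pos: [477.2, -112.8, 66.0]
orientation: [2.438, 1.979, 0.002]
ft_force: [1.1, 0.3, -2.4]
width: 60.6
```

Call:
move_arm --pt "9 -36 0 0 0 0 52" --pt "18 -72 0 0 0 0 52" --pt "27 -108 0 0 0 0 52" --pt "36 -144 0 0 0 0 52" --pt "45 -180 0 0 0 0 52"

```text
t: 26.48
ee_pos: [521.1, -293.5, 64.7]
orientation: [-2.436, -1.983, 0.0]
ft_force: [1.1, 0.2, -2.0]
width: 60.3
```

Call:
move_arm --pt "9 -36 0 0 0 0 52" --pt "20 -72 0 0 0 0 52" --pt "21 -82 0 0 0 0 52" --pt "21 -82 0 0 0 0 52" --pt "21 -82 0 0 0 0 52"

```text
t: 26.9
ee_pos: [541.4, -373.4, 64.1]
orientation: [-2.436, -1.981, 0.001]
ft_force: [1.3, 0.5, -1.7]
width: 60.3
```

Call:
move_arm --pt "0 0 0 0 0 0 52" --pt "0 0 0 0 0 0 52" --pt "0 0 0 0 0 0 52"

```text
t: 27.15
ee_pos: [542.1, -372.3, 64.8]
orientation: [-2.434, -1.985, 0.0]
ft_force: [-0.2, 0.5, -1.0]
width: 60.1
```

```bash
python3 - <<'E'
from h import *
im=get_image("wrist");print(get_obs()["width"],get_obs()["ft_force"],delta((542.8,-374.4,15),None))
N=np.array([542.8,-374.4])
P=np.array([proj(im,(*(N+42*np.array([np.cos(a),np.sin(a)])),8)) for a in np.arange(0,6.28,.05)])
g=cv2.cvtColor(im["color"],cv2.COLOR_RGB2GRAY);m=(g<45)
t=P[P[:,1].argmin()];print("pred top",t,"l/r extent",P[:,0].min(),P[:,0].max())
print("top rows",[(u,np.where(m[100:300,u])[0][:1]+100) for u in range(int(t[0])-25,int(t[0])+26,10)])
for dr in(8,14,20):
  row=int(t[1])+dr;q=P[abs(P[:,1]-row)<4]
  c=P[np.argsort(abs(P[:,1]-row))[:4],0];print(row,"pred",c.round(),"seen",np.where(m[row,230:420])[0][[0,-1]]+230)
for n,z in(("nest_flange",4),("flange",54)):
  for q in mark_of(im,n)[:1]:print(n,q["p"],ray(im,q["location"],z))
img=im["color"][:,:,::-1].copy();cv2.polylines(img,[P.round().astype(np.int32)],True,(0,0,255),1);cv2.imwrite("pics/w14.png",img)
E
```

```text
60.40593079849377 [ 0.00622441 -0.00329159 -1.8921679 ] (array([  0.5,  -1.9, -49.9]), array([-0.001, -0.001, -0.   ]), 'yaw', np.float64(1.368), 'q6', np.float64(-1.99))
pred top [320.32264809 157.08527959] l/r extent 261.90123118901886 380.3265841418239
top rows [(295, array([159])), (305, array([157])), (315, array([156])), (325, array([157])), (335, array([159])), (345, array([164]))]
165 pred [291. 350. 353. 294.] seen [285 347]
171 pred [360. 281. 283. 358.] seen [276 356]
177 pred [366. 277. 275. 364.] seen [272 361]
flange 0.62 [ 540.64910273 -373.50807816]
```

Call:
move_arm --pt "0 -4 -20 0 0 0 52" --pt "0 -4 -38 0 0 0 52" --pt "0 -4 -47 0 0 0 52" --pt "0 -4 -47 0 0 0 52" --pt "0 -4 -47 0 0 0 52"

```text
t: 27.72
ee_pos: [542.1, -377.5, 17.5]
orientation: [-2.435, -1.983, 0.001]
ft_force: [-0.2, 0.4, -1.9]
width: 60.2
```

Call:
move_arm --pt "0 0 -1 0 0 0 52" --pt "0 0 -2 0 0 0 52" --pt "0 0 -3 0 0 0 52" --pt "0 0 -3 0 0 0 52" --pt "0 0 -3 0 0 0 52"

```text
t: 28.13
ee_pos: [542.5, -378.0, 15.2]
orientation: [2.436, 1.983, 0.0]
ft_force: [0.3, -0.3, -1.8]
width: 60.0
```

Call:
move_arm --pt "0 0.8 -1 0 0 0 52" --pt "0 0.8 -1.6 0 0 0 52" --pt "0 0.8 -1.6 0 0 0 52" --pt "0 0.8 -1.6 0 0 0 52"

```text
t: 28.47
ee_pos: [542.6, -377.6, 14.6]
orientation: [2.435, 1.983, -0.0]
ft_force: [-2.9, -0.3, 7.7]
width: 60.3
```

Call:
move_arm --pt "0 0 0 0 0 0 86" --pt "0 0 0 0 0 0 86" --pt "0 0 0.5 0 0 0 86" --pt "0 0 25 0 0 0 86" --pt "0 0 60 0 0 0 86"

```text
t: 28.88
ee_pos: [540.1, -375.3, 70.3]
orientation: [-2.431, -1.979, 0.003]
ft_force: [0.3, -0.0, 0.6]
width: 85.6
```

Call:
move_arm --pt "-25 0 30 0 0 0 86" --pt "-55 0 58 0 0 0 86" --pt "-85 0 86 0 0 0 86" --pt "-115 0 110 0 0 0 86" --pt "-145 0 130 0 0 0 86"

```text
t: 29.3
ee_pos: [396.4, -377.1, 205.0]
orientation: [2.435, 1.983, 0.0]
ft_force: [-0.6, -0.9, -0.2]
width: 85.7
```

Call:
move_arm --pt "-30 -25 10 0 0 0 86" --pt "-60 -50 10 0 0 0 86" --pt "-90 -75 10 0 0 0 86" --pt "-120 -100 10 0 0 0 86" --pt "-120 -100 10 0 0 0 86"

```text
t: 29.72
ee_pos: [273.2, -480.6, 213.6]
orientation: [2.44, 1.978, -0.003]
ft_force: [-0.4, 0.7, 0.6]
width: 86.0
```

```bash
python3 - <<'E'
from h import *
o=get_obs();print(o["t"],o["ee_pos"])
N=dict(bush=(388,229),square_spacer=(387.5,-215.5),hex_spacer=(545.5,374.3),block=(629,-120.3),flange=(542.5,-375.5))
rows=[]
for c in("top","scene"):
  im=get_image(c);L=[]
  for n,p in N.items():
    for r in mark_of(im,n)[:2]:print(c,n,round(r["p"],2),(ray(im,r["location"],4)-p).round(1))
    u,v=proj(im,(*p,4)).astype(int);h=36
    L.append(cv2.resize(im["color"][max(v-h,0):v+h,max(u-h,0):u+h,::-1],(160,200 if 0 else 160),interpolation=2))
  rows.append(cv2.hconcat(L))
cv2.imwrite("pics/fin.png",cv2.vconcat(rows))
E
```

```text
29.7167 [ 273.18789086 -480.55178999  213.60351697]
top square_spacer 0.72 [228.3  95.4]
top square_spacer 0.67 [0.2 4. ]
top hex_spacer 0.84 [2.4 1.7]
top hex_spacer 0.68 [-4.3  4.2]
top block 0.62 [1.4 2.1]
top block 0.43 [-8.8 -2.7]
top flange 0.82 [-5.  -6.1]
scene bush 0.48 [-2.1  7.6]
scene bush 0.17 [ -17.1 -440.1]
scene square_spacer 0.58 [7.4 6.3]
scene square_spacer 0.15 [ 155.  -146.7]
scene hex_spacer 0.85 [-4.9 -4.4]
scene block 0.65 [-7.7 -0.6]
scene flange 0.7 [-10.6   5.6]
```

View pics/fin.png

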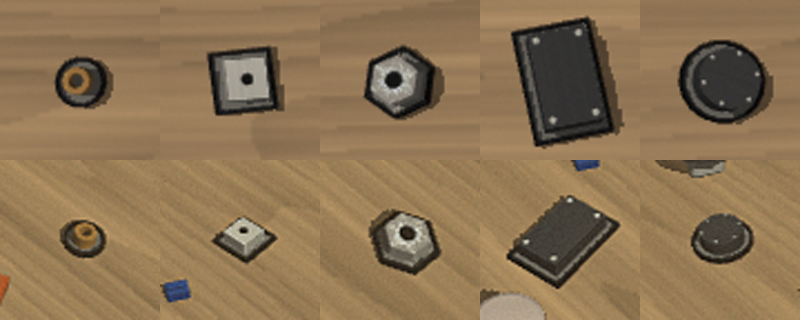

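```bash
python3 -c "
from workcell import *
print(close_job())"
```

```text
the job is handed in; nothing more can be done
None
```

I took both stacks apart, put all five parts in their matching nests and handed the job in at about 30 s of the 128 s allowed; it gives no verdict.

- **Heights:** each part touched down at the height expected for the 4 mm nest floor, with a contact force of 5 to 16 N.
- **Final pictures:** the last top and scene pictures show every part inside its fence and flat, with the same side up. The arm was clear of everything.
- **Disagreements:** the networks' final position readings were scattered, up to about 12 mm off in the coarse scene view. A few were false hits elsewhere. I relied on the pictures and contact heights instead. The top and wrist cameras also placed the square and flange nests 2–3 mm apart, so I set those parts close to the wrist values; each nest has 7 mm of play.
- **Hex nest:** the speckled patch on its floor looked like swarf at first. A grazing view showed no relief, so I treated it as a rendering artefact, and the hex spacer seated at the expected height.

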